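Gauge an unsorted ring on the step taper and store it on its spindle

ROBOT

A 6-joint arm with a two-finger parallel gripper is mounted at the origin on a cart in front of the work surface, level with it; the furniture and walls round the work are solid. World frame = base frame: x ahead of the robot, y to its left, z up, the work surface at z = 0. Lengths are in m, angles in rad, forces in N, time in s.
With the tool pointing down it reaches from about 0.25 to 0.725 m from the base axis. Payload 4 kg.
Tool frame: the origin (TCP) lies midway between the tips of the shut fingers; the grasp point (between the pads) lies 19 mm behind it; z points along the fingers, y is the line along which they close (so a half turn about z gives the same grasp; the last joint's range is limited). The gripper opens to 85 mm and grips with 20 to 120 N. Pads are 22 mm wide; open, the fingers measure 114 mm over their backs; the gripper's body (76 mm by 85 mm) begins 54 mm behind the grasp point. The pads swing forward as they close: fully open they stand 13 mm farther back than shut.
Start: joints at [-1.299, 0.241, 0.005, 1.335, 0, 1.571], TCP at [0.134, -0.482, 0.231] pointing down, gripper open.
Joint ranges: [-2.72, 2.72], [-1.05, 1.87], [-1.09, 1.28], [-1.99, 2.15], [-1.42, 1.44], [-3.14, 3.14]. Speed limits (rad/s): [2.79, 2.79, 3.14, 3.14, 3.14, 3.14].

INTERFACE

Orientations are given as a unit quaternion [x, y, z, w].
In Python, from workcell import bot gives the robot as it stands. The module is installed in compiled form; this text tells all that it offers.
- The arm moves only by the tool jog_arm, never from a script. Its argument "deltas" is a list of rows, each an object with "fingers": the opening, from 0 (shut) to 1 (fully open); "delta_pos": the shift along the tool's x, y, z normalised to -1 to 1, where 1 is 300 mm, a list of three; "yaw": the turn about the tool's z normalised to -1 to 1, where 1 is pi/4 rad. A call has 1 to 12 rows; each row is the pose to reach, as a shift and turn from the pose commanded when the call began, along the tool's axes at that moment; what a row does not reach only later rows make up. A row lasts 1/10 s, in which the tool goes at most 50 mm and 8.59 degrees, less where a joint would pass 70% of its speed; a pose out of reach is approached as far as the arm can. A call with a number of a shift or a turn outside -1 to 1 is refused whole. A call with a gripper value outside its range is refused whole. The fingers move at their own pace and stop on an object; the grip force is fixed at half the most. Time passes only in rows, so rows that repeat a pose let the fingers close. It gives the time, the measured TCP pose, the force, the opening and the grip force at its end, in the units of the state.
- bot.get_obs(): the state, without advancing time (a new reading comes with each control period).
- bot.camera(name): name is "scene" or "top" or "wrist"; returns a dict with "image" (384x512x3 uint8, red, green, blue), "range_z" (384x512 float32, m along the optical axis (not along the pixel's ray), 0 where there is no reading), "fx", "fy", "cx", "cy" (pixels), "rvec" (rotation vector, rad) and "tvec" (3), from world to camera coordinates, as OpenCV has them. Camera axes: x right, y down, z forward; pixel columns grow to the right and rows downward; lengths in m; the calibration is good to about 2 mm. A picture is of the moment at which its call begins.
- bot.job_done(): hands the job in; it is judged then, once.
The state is a dict: "clock": time; "joint_pos": joint angles; "joint_vel": joint speeds; "tau": joint torques, N m; "eef_pos": TCP position; "tool_rot": TCP orientation; "ft_force": force on the tool from outside, world axes, zero at the start; "ft_torque": the same for the moment, N m; "grip_width": finger opening in m; "grasp_force": force on a finger pad.
Only numpy, scipy, OpenCV 4.12 (cv2) and the standard library are available. Lean on these libraries where they do the work, as an engineer would, in place of code of your own. Each camera call takes 0.05 s, during which the arm holds its last target. There are 200 camera calls.

TASK

Take the steel ring at the pointed end of the plywood board, slide it down over the stepped taper gauge until it stops on a shoulder, and press it squarely home for about half a second against the gauge's spring with a light push of about 10 N, never more than 18 N on the gauge, sideways forces included. Read which shoulder stopped it, then put it down flat on the spindle for that size: top shoulder to the slim tall spindle, middle shoulder to the medium one, bottom shoulder to the stout short one. Leave the other two rings and the other things on the tables where they are.

Things in the scene. Friction and masses are not known exactly. Their poses are not given: they have to be found in the camera images.
- ring_a: one of three plain steel rings that look alike from outside: outer diameter 48 mm, height 26 mm, about 0.1 kg, origin at the centre of its underside, z up along its axis. The three bores differ (20.5, 28.5 and 36.5 mm); which ring has which bore is not told and only the gauge decides
- ring_b: one of three plain steel rings that look alike from outside: outer diameter 48 mm, height 26 mm, about 0.1 kg, origin at the centre of its underside, z up along its axis. The three bores differ (20.5, 28.5 and 36.5 mm); which ring has which bore is not told and only the gauge decides
- ring_c: one of three plain steel rings that look alike from outside: outer diameter 48 mm, height 26 mm, about 0.1 kg, origin at the centre of its underside, z up along its axis. The three bores differ (20.5, 28.5 and 36.5 mm); which ring has which bore is not told and only the gauge decides
- queue_board: fixed plywood board, 70 x 196 mm and 10 mm thick, plus a pointed end at its -y end; the three rings stand in a row along its y axis at y = -66, 0 and +66 mm, in any order; origin at the centre of the underside, z up
- first_place (a point): point on the board's top, 10 mm above the table, at the middle of the place next to the pointed end; the ring standing here (within 4 mm) is the one to gauge. The next ring's centre is 66 mm off, along the board's +y
- gauge: step taper gauge of turned metal, upright on a fixed round base 72 mm across, 12 mm thick; origin at the centre of the base's underside, on the axis, z up. The taper stands on an adjusting column left anywhere within 5 mm of its middle height (not measured: heights under the points hold within 5 mm) and sinks on a stiff spring, 10 N/mm, 9 mm at most, when pressed
- top_shoulder (a point): on the gauge's axis at the middle height of the flat top shoulder, 60 mm above the table (true shoulder: within 5 mm of it): stops the 20.5 mm bore. Above it a step 18 mm in diameter at its foot, 17 mm at its head, 11 mm high, then a blunt cone 10 mm high. A bigger ring held over 1.25 mm off-centre can catch here; shifted sideways under light load it drops on
- middle_shoulder (a point): on the gauge's axis at the middle height of the flat middle shoulder, 44 mm above the table (true shoulder: within 5 mm): stops the 28.5 mm bore. From it a step of 26 mm diameter, tapering to 25 mm, rises 16 mm to the top shoulder
- bottom_shoulder (a point): on the gauge's axis at the middle height of the flat top of the lowest flange (42 mm in diameter), 28 mm above the table (true shoulder: within 5 mm): stops the 36.5 mm bore. From it a step of 34 mm, tapering to 33 mm, rises 16 mm to the middle shoulder
- spindle_slim: slim tall storage spindle, fixed, for rings that stop on the gauge's top (60 mm) shoulder: a post 8 mm in diameter rising 52 mm from a round base 62 mm in diameter and 10 mm thick; origin at the centre of the base's underside, on the post's axis, z up. A ring on it rests on the base. The spindles change places
- spindle_medium: medium storage spindle, fixed, for rings that stop on the gauge's middle (44 mm) shoulder: a post 14 mm in diameter rising 40 mm from a round base 62 mm in diameter and 10 mm thick; origin at the centre of the base's underside, on the post's axis, z up. A ring on it rests on the base. The spindles change places
- spindle_stout: stout short storage spindle, fixed, for rings that stop on the gauge's bottom (28 mm) shoulder: a post 20 mm in diameter rising 28 mm from a round base 62 mm in diameter and 10 mm thick; origin at the centre of the base's underside, on the post's axis, z up. A ring on it rests on the base. The spindles change places
- wire_spool: spool of copper wire, 69 x 53 x 30 mm, loose bystander
- tin: round tin with red lid, 59 mm across, 23 mm high, loose bystander
- eraser: small eraser in a sleeve, 16 x 36 x 11 mm, loose bystander near the gauge and spindles
- green_nippers: small nippers with green grips, 117 mm long, loose bystander
- solder_bar: short cast solder bar, 100 mm long, 8 mm high, loose bystander

How it is judged:
On the way:
1. the ring sits squarely on the shoulder of its size on the gauge, pressed with more than 6 N for 0.3 s (((z of ring_a in the frame of gauge between 0.0525 and 0.0665 m and horizontal distance between ring_a and gauge below 0.004 m and angle between ring_a's own z axis and vertical below 0.1 rad and contact force between ring_a and gauge above 6 N) or (z of ring_b in the frame of gauge between 0.0365 and 0.0505 m and horizontal distance between ring_b and gauge below 0.004 m and angle between ring_b's own z axis and vertical below 0.1 rad and contact force between ring_b and gauge above 6 N) or (z of ring_c in the frame of gauge between 0.0205 and 0.0345 m and horizontal distance between ring_c and gauge below 0.004 m and angle between ring_c's own z axis and vertical below 0.1 rad and contact force between ring_c and gauge above 6 N))), for 0.3 s.
At the end, for the whole second after the job is handed in: The ring that stood at the pointed end lies flat (within 0.1 rad) and at rest on the base of the spindle that belongs to the shoulder it stopped on, its centre within 16 mm of the post's axis and its underside within 3 mm of the base; the other two rings are still within 15 mm of where they stood (((horizontal distance between ring_a and spindle_slim below 0.016 m and z of ring_a in the frame of spindle_slim between 0.007 and 0.013 m and angle between ring_a's own z axis and vertical below 0.1 rad and linear speed of ring_a below 0.02 m/s and distance of each of ring_b, ring_c from where it was at the start of the episode below 0.015 m and horizontal distance between each of ring_b, ring_c and first_place above 0.045 m) or (horizontal distance between ring_b and spindle_medium below 0.016 m and z of ring_b in the frame of spindle_medium between 0.007 and 0.013 m and angle between ring_b's own z axis and vertical below 0.1 rad and linear speed of ring_b below 0.02 m/s and distance of each of ring_a, ring_c from where it was at the start of the episode below 0.015 m and horizontal distance between each of ring_a, ring_c and first_place above 0.045 m) or (horizontal distance between ring_c and spindle_stout below 0.016 m and z of ring_c in the frame of spindle_stout between 0.007 and 0.013 m and angle between ring_c's own z axis and vertical below 0.1 rad and linear speed of ring_c below 0.02 m/s and distance of each of ring_a, ring_b from where it was at the start of the episode below 0.015 m and horizontal distance between each of ring_a, ring_b and first_place above 0.045 m))); the robot touches nothing.
It fails at once if a ring and the gauge press on each other with more than 18 N (contact force between any of ring_a, ring_b, ring_c and gauge above 18 N).
It fails at once if a second ring is moved by more than 20 mm (distance of each of ring_a, ring_b from where it was at the start of the episode above 0.02 m or distance of each of ring_a, ring_c from where it was at the start of the episode above 0.02 m or distance of each of ring_b, ring_c from where it was at the start of the episode above 0.02 m).
It fails at once if a bystander is moved by more than 30 mm (distance of any of wire_spool, tin, eraser, green_nippers, solder_bar from where it was at the start of the episode above 0.03 m).
It also fails if it takes over 54 s, if anything falls off the work surface, if the arm or the gripper's body presses on something with over 40 N, if the wrist force passes 120 N, or if a joint passes its speed limit or range.

## Working session

There is one attempt and no reset: what is moved stays moved. The work goes in short steps, Python scripts to look and compute and a tool call to move; the robot and the scene stay as the last step left them, time stands still between calls to the robot, and variables do not carry over. Pictures are saved under pics/ and viewed, at most 13 in all, crops included, and the job is handed in when it is done.

Besides the shell and the picture viewer there is one more tool, called after "Request:" as a command line: name --argument value ..., lists and objects as JSON in quotes. jog_arm: Moves the arm, as the interface text tells. Scaled input: -1 to 1 covers 300 mm each way for a shift and pi/4 rad each way for a turn. Its arguments: {"type":"object","properties":{"deltas":{"type":"array","items":{"type":"object","properties":{"fingers":{"type":"number"},"delta_pos":{"type":"array","items":{"type":"number"}},"yaw":{"type":"number"}}}}},"required":["deltas"]}

```bash
mkdir -p pics
cat > h.py <<'E'
import numpy as np, cv2
from workcell import bot
def snap(name,fn=None):
    c=bot.camera(name)
    if fn: cv2.imwrite('pics/'+fn,c['image'][:,:,::-1])
    R,_=cv2.Rodrigues(np.array(c['rvec'],float)); t=np.array(c['tvec'],float).reshape(3)
    z=c['range_z'].astype(float); v,u=np.mgrid[:z.shape[0],:z.shape[1]]
    P=np.stack([(u-c['cx'])/c['fx']*z,(v-c['cy'])/c['fy']*z,z],-1)
    W=(P-t)@R; W[z==0]=np.nan
    c['W']=W; c['R']=R; c['t']=t
    return c
def unproj(c,u,v,h):
    d=c['R'].T@np.array([(u-c['cx'])/c['fx'],(v-c['cy'])/c['fy'],1]); o=-c['R'].T@c['t']
    return o+d*(h-o[2])/d[2]
E
python3 - <<'E'
from h import *
c=snap('top','top1.png'); np.savez('top1.npz',W=c['W'],im=c['image'])
s=snap('scene','scene1.png')
cv2.imwrite('pics/both1.png',np.vstack([c['image'],s['image']])[:,:,::-1][:, :] if 0 else cv2.resize(np.hstack([c['image'],s['image']]),(800,300))[:,:,::-1])
print(-c['R'].T@c['t'],c['fx'],bot.get_obs())
E
```

```text
[0.27691552 0.08457767 1.30658358] 418.0710097457903 {'clock': 0.1, 'joint_pos': array([-1.29898721e+00,  2.41353880e-01,  3.88056701e-03,  1.33522702e+00,
        6.78348493e-07,  1.57081451e+00]), 'joint_vel': array([ 0.0003115 , -0.00147014,  0.00408706, -0.00214436, -0.00087091,
       -0.00117217]), 'tau': array([-5.55202641e-04, -3.73139048e+01,  2.53009576e+01,  1.08502209e-02,
       -3.72991587e-05, -1.43415861e-05]), 'eef_pos': array([ 0.13408545, -0.48109785,  0.23050214]), 'tool_rot': array([ 9.90779964e-01,  1.35477512e-01, -1.28655956e-04, -9.43268023e-04]), 'ft_force': array([ 0.42388774, -0.53229389, -0.74051458]), 'ft_torque': array([-0.01187386, -0.01108114, -0.06579682]), 'grasp_force': 0.0, 'grip_width': 0.08530252172478356}
```

View pics/top1.png

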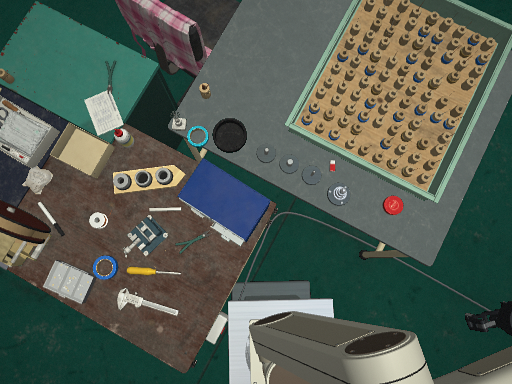

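The top view shows the board with rings at (122,182), (144,178) and (165,176), and its point to the right. The spindles are at (266,153), (290,164) and (312,174), and the gauge is at (338,194).

Run:
```python
from h import *
d=np.load('top1.npz'); W=d['W']; im=d['im']
for n,(u,v) in dict(r1=(165,176),r2=(144,178),r3=(122,182),tip=(183,168),s1=(266,153),s2=(290,164),s3=(312,174),g=(338,194),box=(225,200),eraser=(332,166),blackdish=(230,135)).items():
    w=W[v-11:v+12,u-11:u+12].reshape(-1,3)
    print(n,W[v,u].round(3),'maxz',np.nanmax(w[:,2]).round(3), 'argmax',w[np.nanargmax(w[:,2])].round(3))
    if n[0]=='r':
        m=w[w[:,2]>0.028]; print('  mid',((m.max(0)+m.min(0))/2).round(4),m.mean(0).round(4),len(m))
    if n[0] in 'sg' :
        m=w[w[:,2]>0.005]; print('  mid',((m.max(0)+m.min(0))/2).round(4),m.mean(0).round(4),len(m))
crop=im[130:220,100:360]
cv2.imwrite('pics/c1.png',cv2.resize(crop,None,fx=3,fy=3,interpolation=cv2.INTER_CUBIC)[:,:,::-1])
```

```text
r1 [0.54  0.351 0.013] maxz 0.044 argmax [0.533 0.335 0.044]
  mid [0.5385 0.3538 0.0362] [0.5385 0.3531 0.0365] 132
r2 [0.536 0.419 0.006] maxz 0.043 argmax [0.526 0.4   0.043]
  mid [0.533  0.4079 0.0357] [0.5325 0.4157 0.0358] 98
r3 [0.525 0.487 0.01 ] maxz 0.044 argmax [0.54  0.475 0.044]
  mid [0.5266 0.485  0.036 ] [0.5258 0.4839 0.037 ] 170
tip [ 0.567  0.296 -0.003] maxz 0.169 argmax [0.511 0.243 0.169]
s1 [0.6  0.03 0.03] maxz 0.053 argmax [0.607 0.024 0.053]
  mid [0.6048 0.0288 0.029 ] [0.6051 0.0291 0.0137] 302
s2 [ 0.56  -0.043  0.042] maxz 0.043 argmax [ 0.563 -0.037  0.043]
  mid [ 0.57   -0.046   0.0239] [ 0.568  -0.0424  0.0139] 302
s3 [ 0.528 -0.11   0.033] maxz 0.062 argmax [ 0.532 -0.112  0.062]
  mid [ 0.5357 -0.1141  0.0337] [ 0.5311 -0.1107  0.0122] 307
g [ 0.461 -0.183  0.051] maxz 0.085 argmax [ 0.47  -0.188  0.085]
  mid [ 0.467  -0.1931  0.0453] [ 0.4656 -0.1891  0.0254] 419
box [0.436 0.153 0.168] maxz 0.172 argmax [0.452 0.163 0.172]
eraser [ 0.556 -0.178  0.012] maxz 0.081 argmax [ 0.574 -0.199  0.081]
blackdish [0.669 0.142 0.008] maxz 0.038 argmax [0.629 0.173 0.038]
```

View pics/c1.png

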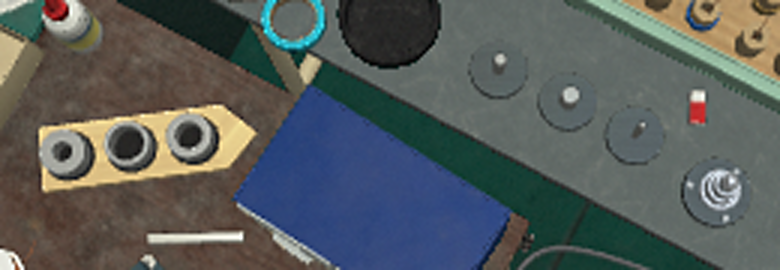

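View pics/scene1.png

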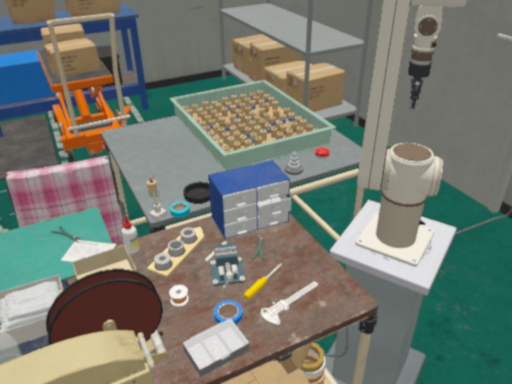

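The crop confirms the scene: the pointed end is right of ring 1, and the slim post is nearest the gauge. The scene view shows a pole in front of the arm and the blue cabinet between board and gauge, so I'll check both for clearance.

```bash
cat >> h.py <<'E'
from scipy.spatial.transform import Rotation as Ro
def plan(x,y,z,ang=None):
    """normalised tool-frame deltas to TCP x,y,z; ang = world angle (deg) of tool y (mod 180)"""
    o=bot.get_obs(); R=Ro.from_quat(o['tool_rot']).as_matrix(); p=np.array(o['eef_pos'])
    a=np.degrees(np.arctan2(R[1,1],R[0,1])); d=R.T@(np.array([x,y,z])-p)/0.3
    yaw=None if ang is None else -(((ang-a+90)%180)-90)/45
    print('at',p.round(4),'yang',round(a,2),'tilt',R[:,2].round(4),'delta',d.round(4),'yaw',yaw,'t',round(o['clock'],2),'F',np.round(o['ft_force'],2),'j',np.round(o['joint_pos'],2))
E
python3 - <<'E'
from h import *
W=np.load('top1.npz')['W']
m=(W[...,2]>0.12)&(W[...,2]<0.25); m[:, :170]=0; m[:,300:]=0; m[:130]=0; m[260:]=0
print(cv2.minAreaRect(np.float32(W[m][:,:2])*1000))
print('box pts', cv2.boxPoints(cv2.minAreaRect(np.float32(W[m][:,:2]))).round(3))
s=snap('scene'); Ws=s['W']
for u,v in [(370,20),(372,60),(380,120),(370,160),(400,220),(424,40)]: print(u,v,Ws[v,u].round(3))
print(-s['R'].T@s['t'])
plan(0.5385,0.354,0.3,5)
wc=snap('wrist','w0.png'); o=bot.get_obs(); R=Ro.from_quat(o['tool_rot']).as_matrix()
print('cam in tool',R.T@(-wc['R'].T@wc['t']-o['eef_pos']),'axis',R.T@wc['R'][2])
E
```

```text
((439.2745666503906, 159.93467712402344), (225.4901885986328, 139.36143493652344), 55.92052459716797)
box pts [[0.318 0.106]
 [0.434 0.028]
 [0.56  0.214]
 [0.445 0.292]]
370 20 [ 0.946 -2.214  0.085]
372 60 [ 0.873 -2.154 -0.181]
380 120 [0.084 0.053 0.403]
370 160 [0.088 0.077 0.291]
400 220 [-0.018  0.058  0.115]
424 40 [ 0.125 -0.443  0.488]
[-0.25754004  1.19104121  0.93940759]
at [ 0.1341 -0.4812  0.2306] yang -74.43 tilt [-4.0e-04  1.6e-03 -1.0e+00] delta [ 2.0459 -2.3202 -0.2275] yaw -1.7650109906031566 t 0.15 F [ 1.06 -0.2   0.86] j [-1.3   0.24  0.    1.34  0.    1.57]
cam in tool [ 0.07368352 -0.00026465 -0.14183446] axis [-2.95061636e-01 -5.84230632e-04  9.55478043e-01]
```

Request:
jog_arm --deltas '[{"fingers": 1, "delta_pos": [0.88, -1, -0.23], "yaw": -0.88}, {"fingers": 1, "delta_pos": [0.88, -1, -0.23], "yaw": -0.88}, {"fingers": 1, "delta_pos": [0.88, -1, -0.23], "yaw": -0.88}, {"fingers": 1, "delta_pos": [0.88, -1, -0.23], "yaw": -0.88}, {"fingers": 1, "delta_pos": [0.88, -1, -0.23], "yaw": -0.88}, {"fingers": 1, "delta_pos": [0.88, -1, -0.23], "yaw": -0.88}, {"fingers": 1, "delta_pos": [0.88, -1, -0.23], "yaw": -0.88}, {"fingers": 1, "delta_pos": [0.88, -1, -0.23], "yaw": -0.88}, {"fingers": 1, "delta_pos": [0.88, -1, -0.23], "yaw": -0.88}, {"fingers": 1, "delta_pos": [0.88, -1, -0.23], "yaw": -0.88}, {"fingers": 1, "delta_pos": [0.88, -1, -0.23], "yaw": -0.88}]'

```text
clock: 1.3
eef_pos: [0.3076, -0.1223, 0.3]
tool_rot: [0.886, 0.463, -0.0, -0.0]
ft_force: [-0.2, 0.7, -0.2]
grip_width: 0.0854
grasp_force: 0.0
```

Run:
```python
from h import *
plan(0.5385,0.354,0.3,5)
```

```text
at [ 0.3076 -0.1223  0.3   ] yang -34.85 tilt [-8.e-04 -3.e-04 -1.e+00] delta [ 1.7427e+00 -2.7570e-01 -1.1000e-03] yaw -0.8856387916174867 t 1.3 F [-0.17  0.68 -0.23] j [-0.38 -0.12 -0.21  1.49 -0.    1.8 ]
```

Request:
jog_arm --deltas '[{"fingers": 1, "delta_pos": [0.96, -0.15, 0]}, {"fingers": 1, "delta_pos": [0.96, -0.15, 0]}, {"fingers": 1, "delta_pos": [0.96, -0.15, 0]}, {"fingers": 1, "delta_pos": [0.96, -0.15, 0]}, {"fingers": 1, "delta_pos": [0.96, -0.15, 0]}, {"fingers": 1, "delta_pos": [0.96, -0.15, 0]}, {"fingers": 1, "delta_pos": [0.96, -0.15, 0]}]'

```text
invalid input at $.deltas[0]: expected keys fingers, delta_pos, yaw
```

Request:
jog_arm --deltas '[{"fingers": 1, "delta_pos": [0.78, -0.12, 0], "yaw": -0.885}, {"fingers": 1, "delta_pos": [0.78, -0.12, 0], "yaw": -0.885}, {"fingers": 1, "delta_pos": [0.78, -0.12, 0], "yaw": -0.885}, {"fingers": 1, "delta_pos": [0.78, -0.12, 0], "yaw": -0.885}, {"fingers": 1, "delta_pos": [0.78, -0.12, 0], "yaw": -0.885}, {"fingers": 1, "delta_pos": [0.78, -0.12, 0], "yaw": -0.885}, {"fingers": 1, "delta_pos": [0.78, -0.12, 0], "yaw": -0.885}, {"fingers": 1, "delta_pos": [0.78, -0.12, 0], "yaw": -0.885}]'

```text
clock: 2.1
eef_pos: [0.4118, 0.0888, 0.3]
tool_rot: [0.677, 0.736, -0.001, -0.0]
ft_force: [0.1, 0.4, 0.2]
grip_width: 0.0848
grasp_force: 0.0
```

Run:
```python
from h import *
plan(0.5385,0.354,0.15,5)
c=snap('wrist','w1.png'); W=c['W']
m=(W[...,2]>0.028)&(W[...,2]<0.045)&(np.abs(W[...,0]-.535)<.06)
n,l,st,ce=cv2.connectedComponentsWithStats(m.astype(np.uint8))
for i in range(1,n):
    if st[i,4]>200:
        p=np.float32(W[l==i]); (cx,cy),r=cv2.minEnclosingCircle(p[:,:2]); print(ce[i].round(),st[i,4],round(cx,4),round(cy,4),round(r,4),'z',np.median(p[:,2]))
```

```text
at [0.4118 0.0888 0.3   ] yang 4.76 tilt [-1.2e-03 -7.0e-04 -1.0e+00] delta [0.8463 0.4948 0.4988] yaw -0.005394119688665771 t 2.1 F [0.1  0.38 0.2 ] j [ 0.21  0.06 -0.03  1.48 -0.    1.7 ]
```

View pics/w1.png

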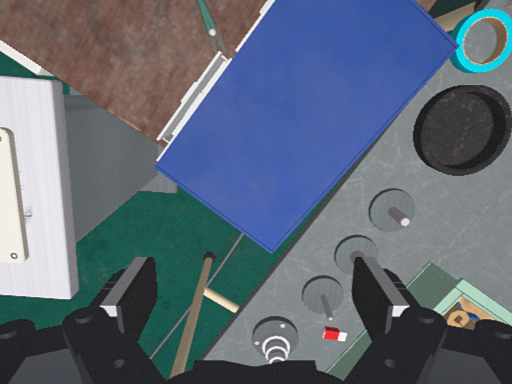

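The wrist view (missed leg, so still over the cabinet) shows the three spindles at (392,210), (356,255) and (322,293), and the gauge at (275,340). I'll continue to the ring.

Request:
jog_arm --deltas '[{"fingers": 1, "delta_pos": [0.846, 0.495, 0], "yaw": -0.005}, {"fingers": 1, "delta_pos": [0.846, 0.495, 0], "yaw": -0.005}, {"fingers": 1, "delta_pos": [0.846, 0.495, 0], "yaw": -0.005}, {"fingers": 1, "delta_pos": [0.846, 0.495, 0], "yaw": -0.005}, {"fingers": 1, "delta_pos": [0.846, 0.495, 0], "yaw": -0.005}, {"fingers": 1, "delta_pos": [0.846, 0.495, 0], "yaw": -0.005}, {"fingers": 1, "delta_pos": [0.846, 0.495, 0], "yaw": -0.005}, {"fingers": 1, "delta_pos": [0.846, 0.495, 0], "yaw": -0.005}]'

```text
clock: 2.95
eef_pos: [0.5385, 0.3556, 0.2985]
tool_rot: [0.675, 0.738, -0.002, -0.0]
ft_force: [-0.7, 0.1, 0.8]
grip_width: 0.0853
grasp_force: 0.0
```

Run:
```python
from h import *
plan(0.5385,0.354,0.15,5)
c=snap('wrist','w2.png'); W=c['W']
m=(W[...,2]>0.028)&(W[...,2]<0.045)&(np.abs(W[...,0]-.535)<.06)
n,l,st,ce=cv2.connectedComponentsWithStats(m.astype(np.uint8))
for i in range(1,n):
    if st[i,4]>200:
        p=np.float32(W[l==i]); (cx,cy),r=cv2.minEnclosingCircle(p[:,:2]); print(ce[i].round(),st[i,4],round(cx,4),round(cy,4),round(r,4),'z',np.median(p[:,2]))
```

```text
at [0.5385 0.3556 0.2985] yang 5.15 tilt [-0.0024 -0.0021 -1.    ] delta [-0.0045  0.0007  0.4951] yaw 0.0032783785901993193 t 2.95 F [-0.66  0.11  0.76] j [ 0.58  0.55  0.64  1.66 -0.    2.06]Traceback (most recent call last):
  File "<stdin>", line 8, in <module>
cv2.error: OpenCV(4.12.0) /io/opencv/modules/imgproc/src/shapedescr.cpp:201: error: (-215:Assertion failed) count >= 0 && (depth == CV_32F || depth == CV_32S) in function 'minEnclosingCircle'
```

View pics/w2.png

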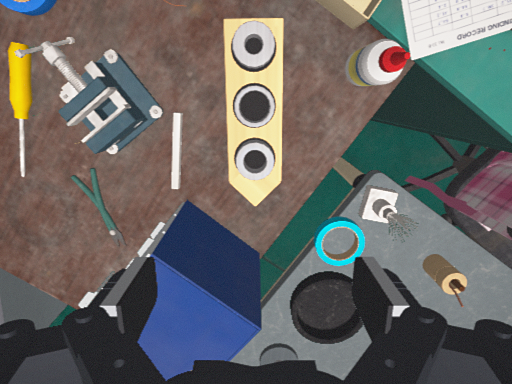

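The wrist view shows ring 1 at (255,159) beside the board's point, with the other rings at (255,106) and (254,45). The finger line across the row is clear. Next I'll measure the ring's top.

Run:
```python
from h import *
c=snap('wrist'); W=c['W']
m=(W[...,2]>0.031)&(W[...,2]<0.041)&(np.abs(W[...,0]-.535)<.06)
n,l,st,ce=cv2.connectedComponentsWithStats(m.astype(np.uint8))
for i in range(1,n):
    if st[i,4]>200:
        p=W[l==i].astype(np.float32); (cx,cy),r=cv2.minEnclosingCircle(p[:,:2].copy()); print(ce[i].round(),st[i,4],round(cx,4),round(cy,4),round(r,4),'z',np.median(p[:,2]))
# bore circles
g=cv2.cvtColor(c['image'],cv2.COLOR_RGB2GRAY)
C=cv2.HoughCircles(cv2.medianBlur(g[15:190,220:290],3),cv2.HOUGH_GRADIENT,1,30,param1=120,param2=12,minRadius=17,maxRadius=25)
for q in C[0]: print(q, unproj(c,q[0]+220,q[1]+15,.036).round(4))
```

```text
[253.  43.] 1269 0.5241 0.4828 0.0239 z 0.0352818
[254. 105.] 569 0.5312 0.4162 0.0239 z 0.035059642
[255. 160.] 760 0.5374 0.3515 0.0241 z 0.0352458
[230. 242.] 212 0.5162 0.2389 0.0493 z 0.036148436
[33.5 28.5 22.2] [0.5242 0.4827 0.036 ]
[32.5 89.5 20.3] [0.5287 0.4176 0.036 ]
[ 34.5 142.5  20.2] [0.5366 0.3556 0.036 ]
```

Run:
```python
from h import *
plan(0.5374,0.3515,0.060,5.8)
```

```text
at [0.5382 0.3546 0.3009] yang 5.08 tilt [ 1.e-04 -3.e-04 -1.e+00] delta [-0.0099 -0.0035  0.803 ] yaw -0.015903973551879367 t 3.05 F [ 0.41 -0.21  0.95] j [ 0.58  0.54  0.63  1.66 -0.    2.06]
```

Request:
jog_arm --deltas '[{"fingers": 1, "delta_pos": [-0.01, -0.0035, 0.8], "yaw": -0.016}, {"fingers": 1, "delta_pos": [-0.01, -0.0035, 0.8], "yaw": -0.016}, {"fingers": 1, "delta_pos": [-0.01, -0.0035, 0.8], "yaw": -0.016}, {"fingers": 1, "delta_pos": [-0.01, -0.0035, 0.8], "yaw": -0.016}, {"fingers": 1, "delta_pos": [-0.01, -0.0035, 0.8], "yaw": -0.016}, {"fingers": 1, "delta_pos": [-0.01, -0.0035, 0.8], "yaw": -0.016}, {"fingers": 1, "delta_pos": [-0.01, -0.0035, 0.8], "yaw": -0.016}]'

```text
clock: 3.75
eef_pos: [0.5375, 0.3523, 0.0622]
tool_rot: [0.67, 0.742, 0.0, 0.0]
ft_force: [0.5, 0.4, 0.2]
grip_width: 0.0854
grasp_force: 0.0
```

Run:
```python
from h import *
plan(0.5374,0.3515,0.009,5.8)
c=snap('wrist','w3.png'); W=c['W']
m=(W[...,2]>0.030)&(W[...,2]<0.042)&(np.hypot(W[...,0]-.537,W[...,1]-.352)<.035)
p=W[m].astype(np.float32); print(len(p),cv2.minEnclosingCircle(p[:,:2].copy()),np.median(p[:,2]))
```

```text
at [0.5375 0.3523 0.0622] yang 5.84 tilt [ 7.e-04  4.e-04 -1.e+00] delta [-0.0028 -0.0007  0.1774] yaw 0.0009121634619169249 t 3.75 F [0.49 0.38 0.25] j [ 0.58  0.63  0.15  1.09 -0.    2.05]
3764 ((0.5370621681213379, 0.3517844080924988), 0.02412116713821888) 0.035147518
```

View pics/w3.png

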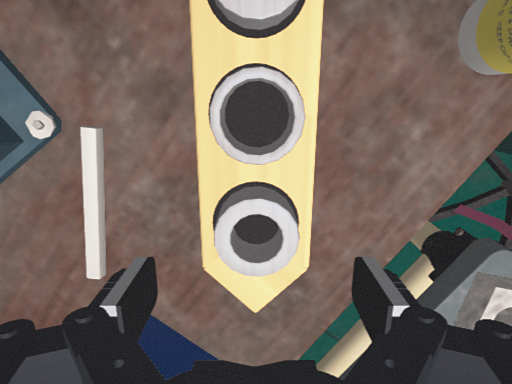

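The ring is at (257,237), centred between the fingers, and the neighbouring ring is clear. I'll go down and close.

Request:
jog_arm --deltas '[{"fingers": 1, "delta_pos": [-0.002, -0.001, 0.175], "yaw": 0}, {"fingers": 1, "delta_pos": [-0.002, -0.001, 0.175], "yaw": 0}, {"fingers": 1, "delta_pos": [-0.002, -0.001, 0.175], "yaw": 0}, {"fingers": 0, "delta_pos": [-0.002, -0.001, 0.175], "yaw": 0}, {"fingers": 0, "delta_pos": [-0.002, -0.001, 0.175], "yaw": 0}, {"fingers": 0, "delta_pos": [-0.002, -0.001, 0.175], "yaw": 0}, {"fingers": 0, "delta_pos": [-0.002, -0.001, 0.175], "yaw": 0}, {"fingers": 0, "delta_pos": [-0.002, -0.001, 0.175], "yaw": 0}, {"fingers": 0, "delta_pos": [-0.002, -0.001, 0.175], "yaw": 0}, {"fingers": 0, "delta_pos": [-0.002, -0.001, 0.175], "yaw": 0}, {"fingers": 0, "delta_pos": [-0.002, -0.001, 0.175], "yaw": 0}]'

```text
clock: 4.9
eef_pos: [0.5385, 0.354, 0.0104]
tool_rot: [0.67, 0.743, 0.002, 0.001]
ft_force: [0.1, -1.3, 5.6]
grip_width: 0.0457
grasp_force: 62.6
```

Run:
```python
from h import *
plan(0.5374,0.3515,0.3,5.8)
```

```text
at [0.5385 0.354  0.0104] yang 5.94 tilt [ 0.0039  0.0025 -1.    ] delta [-5.800e-03 -6.000e-04 -9.652e-01] yaw 0.003127071553293427 t 4.9 F [ 0.09 -1.35  5.56] j [ 0.58  0.68  0.1   0.98 -0.    2.05]
```

Request:
jog_arm --deltas '[{"fingers": 0, "delta_pos": [0, 0, -0.3], "yaw": 0}, {"fingers": 0, "delta_pos": [0, 0, -0.6], "yaw": 0}, {"fingers": 0, "delta_pos": [0, 0, -0.96], "yaw": 0}, {"fingers": 0, "delta_pos": [0, 0, -0.96], "yaw": 0}, {"fingers": 0, "delta_pos": [0, 0, -0.96], "yaw": 0}, {"fingers": 0, "delta_pos": [0, 0, -0.96], "yaw": 0}, {"fingers": 0, "delta_pos": [0, 0, -0.96], "yaw": 0}, {"fingers": 0, "delta_pos": [0, 0, -0.96], "yaw": 0}]'

```text
clock: 5.7
eef_pos: [0.5373, 0.3532, 0.2971]
tool_rot: [0.669, 0.743, 0.001, 0.0]
ft_force: [-0.3, -0.6, -1.7]
grip_width: 0.0454
grasp_force: 62.2
```

Run:
```python
from h import *
W=np.load('top1.npz')['W']
w=W[178:210,322:356].reshape(-1,3)
for a,b in [(.006,.018),(.018,.036),(.036,.05),(.05,.07),(.07,.09)]:
    m=w[(w[:,2]>a)&(w[:,2]<b)]; print(a,len(m),cv2.minEnclosingCircle(m[:,:2].astype(np.float32)) if len(m) else '')
plan(0.465,-0.188,0.3)
c=snap('wrist','w4.png'); W=c['W']; o=bot.get_obs(); R=Ro.from_quat(o['tool_rot']).as_matrix()
T=(W-o['eef_pos'])@R
m=(np.abs(T[...,0])<.03)&(np.abs(T[...,1])<.03)&(np.abs(T[...,2])<.04)
np.savez('w4.npz',T=T,im=c['image']); ys,xs=np.where(m); print(m.sum(),xs.min(),xs.max(),ys.min(),ys.max())
p=T[m]; print(np.percentile(p[:,2],[1,10,50,90,99]))
q=p[(p[:,2]<np.percentile(p[:,2],20)+.003)]; print(cv2.minEnclosingCircle(q[:,:2].astype(np.float32)))
```

```text
0.006 272 ((0.4643824100494385, -0.19389235973358154), 0.06329293549060822)
0.018 50 ((0.46968498826026917, -0.18746639788150787), 0.02608652040362358)
0.036 43 ((0.4681895673274994, -0.1925598829984665), 0.016884252429008484)
0.05 33 ((0.4675411581993103, -0.1925981193780899), 0.012974398210644722)
0.07 27 ((0.46823054552078247, -0.19270706176757812), 0.008985143154859543)
at [0.5373 0.3532 0.2971] yang 5.94 tilt [ 0.0024  0.0016 -1.    ] delta [-1.7694 -0.4264 -0.0131] yaw None t 5.7 F [-0.29 -0.57 -1.74] j [0.58 0.54 0.61 1.64 0.   2.05]
12329 173 337 219 342
[-0.03891571 -0.02829638 -0.02627536 -0.01017963 -0.00352619]
((0.004330103285610676, -0.0008177932468242943), 0.030222995206713676)
```

View pics/w4.png

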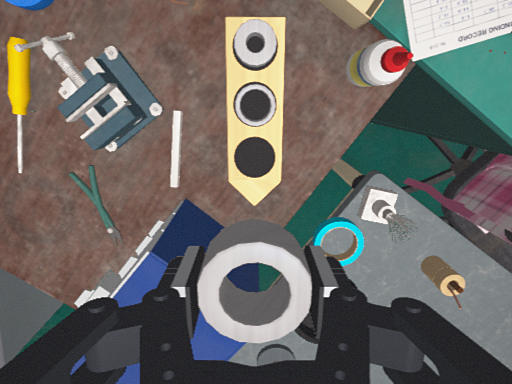

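The ring is held upright between the pads with its top rim centred near (255,291), and its old place on the board is empty. Next I'll find its centre in the tool frame and start the trip to the gauge.

Run:
```python
from h import *
d=np.load('w4.npz'); T=d['T']; im=d['im']
g=cv2.cvtColor(im,cv2.COLOR_RGB2GRAY)
m=((g>200)&(np.abs(T[...,2]+.0263)<.004)).astype(np.uint8); m[:, :190]=0; m[:,318:]=0
n,l,st,ce=cv2.connectedComponentsWithStats(m); i=1+np.argmax(st[1:,4]); print(st[i])
cs,h=cv2.findContours((l==i).astype(np.uint8),cv2.RETR_CCOMP,cv2.CHAIN_APPROX_NONE)
for k in cs:
    if len(k)>60:
        k=k[:,0]; P=T[k[:,1],k[:,0]]; x,y=P[:,0],P[:,1]
        s=np.linalg.lstsq(np.c_[2*x,2*y,np.ones(len(x))],x*x+y*y,rcond=None)[0]
        print(len(k),'c',s[:2].round(4),'r',np.sqrt(s[2]+s[0]**2+s[1]**2).round(4),'z',np.median(P[:,2]).round(4), cv2.fitEllipse(k))
```

```text
[ 198  242  113  101 5103]
324 c [-0.0016 -0.001 ] r 0.0226 z -0.0266 ((254.20864868164062, 292.0652770996094), (98.25077056884766, 112.49069213867188), 89.2459945678711)
201 c [-0.0018 -0.001 ] r 0.015 z -0.0266 ((254.4110870361328, 293.8294677734375), (64.89026641845703, 74.92804718017578), 91.8060073852539)
```

Request:
jog_arm --deltas '[{"fingers": 0, "delta_pos": [-0.88, -0.21, 0], "yaw": 0}, {"fingers": 0, "delta_pos": [-0.88, -0.21, 0], "yaw": 0}, {"fingers": 0, "delta_pos": [-0.88, -0.21, 0], "yaw": 0}, {"fingers": 0, "delta_pos": [-0.88, -0.21, 0], "yaw": 0}, {"fingers": 0, "delta_pos": [-0.88, -0.21, 0], "yaw": 0}, {"fingers": 0, "delta_pos": [-0.88, -0.21, 0], "yaw": 0}, {"fingers": 0, "delta_pos": [-0.88, -0.21, 0], "yaw": 0}, {"fingers": 0, "delta_pos": [-0.88, -0.21, 0], "yaw": 0}, {"fingers": 0, "delta_pos": [-0.88, -0.21, 0], "yaw": 0}]'

```text
clock: 6.65
eef_pos: [0.5012, 0.0846, 0.2946]
tool_rot: [0.669, 0.743, -0.001, -0.001]
ft_force: [-0.4, 0.6, -0.6]
grip_width: 0.0456
grasp_force: 62.1
```

Request:
jog_arm --deltas '[{"fingers": 0, "delta_pos": [-0.96, -0.2, 0.1], "yaw": 0}, {"fingers": 0, "delta_pos": [-0.96, -0.2, 0.1], "yaw": 0}, {"fingers": 0, "delta_pos": [-0.96, -0.2, 0.1], "yaw": 0}, {"fingers": 0, "delta_pos": [-0.96, -0.2, 0.1], "yaw": 0}, {"fingers": 0, "delta_pos": [-0.96, -0.2, 0.1], "yaw": 0}, {"fingers": 0, "delta_pos": [-0.96, -0.2, 0.1], "yaw": 0}, {"fingers": 0, "delta_pos": [-0.96, -0.2, 0.1], "yaw": 0}]'

```text
clock: 7.35
eef_pos: [0.4712, -0.2125, 0.264]
tool_rot: [0.671, 0.741, -0.001, -0.001]
ft_force: [0.1, 1.1, -1.3]
grip_width: 0.0458
grasp_force: 62.1
```

Run:
```python
from h import *
plan(0.474,-0.252,0.13)
```

```text
at [ 0.4712 -0.2125  0.264 ] yang 5.65 tilt [-2.6e-03 -7.0e-04 -1.0e+00] delta [-0.1317 -0.0023  0.4467] yaw None t 7.35 F [ 0.09  1.11 -1.28] j [-0.42  0.26  0.12  1.43 -0.    1.05]
```

Request:
jog_arm --deltas '[{"fingers": 0, "delta_pos": [-0.13, 0, 0.44], "yaw": 0}, {"fingers": 0, "delta_pos": [-0.13, 0, 0.44], "yaw": 0}, {"fingers": 0, "delta_pos": [-0.13, 0, 0.44], "yaw": 0}, {"fingers": 0, "delta_pos": [-0.13, 0, 0.44], "yaw": 0}, {"fingers": 0, "delta_pos": [-0.13, 0, 0.44], "yaw": 0}, {"fingers": 0, "delta_pos": [-0.13, 0, 0.44], "yaw": 0}]'

```text
clock: 7.95
eef_pos: [0.4778, -0.2471, 0.1362]
tool_rot: [0.669, 0.743, 0.001, 0.002]
ft_force: [0.8, -0.2, -0.7]
grip_width: 0.0457
grasp_force: 62.1
```

Run:
```python
from h import *
plan(0.474,-0.252,0.13)
c=snap('wrist','w5.png'); W=c['W']; o=bot.get_obs(); R=Ro.from_quat(o['tool_rot']).as_matrix()
T=(W-o['eef_pos'])@R
np.savez('w5.npz',T=T,W=W,im=c['image'])
m=(np.abs(W[...,0]-.468)<.045)&(np.abs(W[...,1]+.1925)<.045)
for a in np.arange(.006,.1,.006):
    q=T[m&(W[...,2]>a)&(W[...,2]<a+.006)&(T[...,0]>0.028)]
    if len(q)>20: print(round(a,3),len(q),q.min(0).round(4),q.max(0).round(4))
```

```text
at [ 0.4778 -0.2471  0.1362] yang 6.05 tilt [ 0.0035 -0.0015 -1.    ] delta [-0.0148 -0.0142  0.0205] yaw None t 7.95 F [ 0.82 -0.18 -0.68] j [-0.48  0.37 -0.07  1.13  0.    0.99]
0.006 2792 [ 0.028  -0.043   0.1242] [0.0886 0.0286 0.128 ]
0.012 788 [ 0.0282 -0.0408  0.122 ] [0.0878 0.0276 0.1245]
0.024 693 [ 0.0322 -0.0278  0.1066] [0.0736 0.0135 0.1106]
0.03 50 [ 0.0557 -0.0233  0.1009] [0.0696 0.0095 0.1041]
0.036 22 [ 0.0469 -0.0205  0.0943] [0.0697 0.0086 0.1004]
0.042 542 [ 0.0371 -0.0228  0.0886] [0.0692 0.0091 0.0944]
0.048 49 [ 0.0559 -0.0193  0.0825] [0.0661 0.0053 0.0883]
0.054 335 [ 0.041  -0.0194  0.0764] [0.0653 0.0052 0.0821]
0.06 171 [ 0.0413 -0.0186  0.0708] [0.0653 0.0051 0.0764]
0.066 149 [ 0.0446 -0.0155  0.0644] [0.062  0.0018 0.0703]
0.072 309 [ 0.0451 -0.0147  0.0584] [0.0612 0.0011 0.0644]
0.078 210 [ 0.0483 -0.0114  0.0542] [ 0.0578 -0.0025  0.0583]
```

View pics/w5.png

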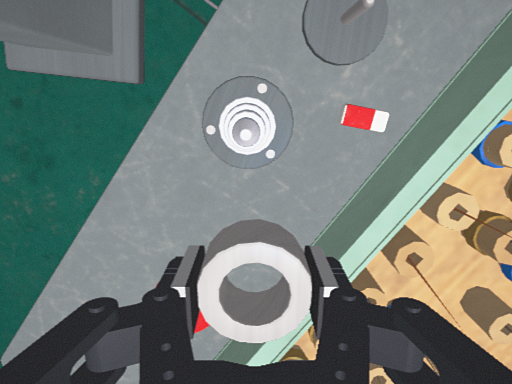

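The gauge is in clear view at (245,122) and the ring at (255,291). I'll lower a little, let the arm settle and measure both in the tool frame.

Request:
jog_arm --deltas '[{"fingers": 0, "delta_pos": [0, 0, 0.09], "yaw": 0}, {"fingers": 0, "delta_pos": [0, 0, 0.09], "yaw": 0}, {"fingers": 0, "delta_pos": [0, 0, 0.09], "yaw": 0}, {"fingers": 0, "delta_pos": [0, 0, 0.09], "yaw": 0}, {"fingers": 0, "delta_pos": [0, 0, 0.09], "yaw": 0}, {"fingers": 0, "delta_pos": [0, 0, 0.09], "yaw": 0}]'

```text
clock: 8.6
eef_pos: [0.4763, -0.2479, 0.1078]
tool_rot: [0.67, 0.743, 0.0, 0.001]
ft_force: [0.1, 0.4, -0.6]
grip_width: 0.0457
grasp_force: 62.1
```

```bash
cat > meas.py <<'E'
from h import *
plan(0.474,-0.252,0.13)
def circ(x,y):
    s=np.linalg.lstsq(np.c_[2*x,2*y,np.ones(len(x))],x*x+y*y,rcond=None)[0]
    return s[:2].round(4),np.sqrt(s[2]+s[0]**2+s[1]**2).round(4)
c=snap('wrist'); W=c['W']; o=bot.get_obs(); R=Ro.from_quat(o['tool_rot']).as_matrix()
T=(W-o['eef_pos'])@R; g=cv2.cvtColor(c['image'],cv2.COLOR_RGB2GRAY)
near=np.hypot(W[...,0]-.468,W[...,1]+.1925)<.03
zz=W[...,2][near&(T[...,0]>.025)]
h,e=np.histogram(zz,np.arange(.02,.095,.001)); print([(round(e[i],3),h[i]) for i in np.argsort(-h)[:9]])
# silhouette extents at each level
for a in np.arange(.022,.09,.004):
    q=T[near&(T[...,0]>.025)&(W[...,2]>a)&(W[...,2]<a+.004)]
    if len(q)>60: print(round(a,3),len(q),'mid',((q[:,:2].max(0)+q[:,:2].min(0))/2).round(4),'ext',np.ptp(q[:,:2],axis=0).round(4))
m=((g>200)&(np.abs(T[...,2]+.0263)<.004)).astype(np.uint8); m[:,:190]=0; m[:,318:]=0; m[:200]=0
cs,_=cv2.findContours(m,cv2.RETR_CCOMP,cv2.CHAIN_APPROX_NONE)
for k in cs:
    if len(k)>60: k=k[:,0]; P=T[k[:,1],k[:,0]]; print('ring',circ(P[:,0],P[:,1]),np.median(P[:,2]).round(4))
E
python3 meas.py
```

```text
at [ 0.4763 -0.2479  0.1078] yang 5.94 tilt [ 1.5e-03 -8.0e-04 -1.0e+00] delta [-0.0128 -0.0089 -0.0741] yaw None t 8.6 F [ 0.13  0.44 -0.58] j [-0.48  0.4  -0.11  1.06  0.    0.99]
[(np.float64(0.027), np.int64(437)), (np.float64(0.043), np.int64(324)), (np.float64(0.059), np.int64(311)), (np.float64(0.028), np.int64(254)), (np.float64(0.06), np.int64(189)), (np.float64(0.044), np.int64(179)), (np.float64(0.042), np.int64(126)), (np.float64(0.026), np.int64(116)), (np.float64(0.08), np.int64(107))]
0.026 829 mid [ 0.0533 -0.0052] ext [0.0413 0.0413]
0.042 651 mid [ 0.0532 -0.0049] ext [0.0325 0.0323]
0.058 600 mid [ 0.0534 -0.0052] ext [0.0246 0.0242]
0.066 94 mid [ 0.0532 -0.0048] ext [0.0177 0.0173]
0.07 254 mid [ 0.0533 -0.0048] ext [0.0168 0.017 ]
0.074 244 mid [ 0.0535 -0.0049] ext [0.014 0.013]
0.078 281 mid [ 0.0535 -0.0049] ext [0.0096 0.0096]
ring (array([-0.0021, -0.0016]), np.float64(0.0228)) -0.0248
ring (array([-0.0022, -0.0015]), np.float64(0.0149)) -0.0247
```

```bash
python3 meas.py; python3 meas.py | grep -E "ring|0.058|0.07 |at"
```

```text
at [ 0.4761 -0.2479  0.1075] yang 5.94 tilt [ 1.1e-03 -5.0e-04 -1.0e+00] delta [-0.0131 -0.0084 -0.075 ] yaw None t 8.65 F [-0.57 -0.4  -0.01] j [-0.48  0.4  -0.11  1.06  0.    0.99]
[(np.float64(0.027), np.int64(424)), (np.float64(0.043), np.int64(353)), (np.float64(0.059), np.int64(318)), (np.float64(0.028), np.int64(264)), (np.float64(0.044), np.int64(187)), (np.float64(0.06), np.int64(186)), (np.float64(0.026), np.int64(114)), (np.float64(0.08), np.int64(96)), (np.float64(0.042), np.int64(91))]
0.026 827 mid [ 0.0533 -0.0045] ext [0.0412 0.0412]
0.042 646 mid [ 0.0532 -0.0047] ext [0.0325 0.0318]
0.058 605 mid [ 0.0534 -0.0047] ext [0.0245 0.0242]
0.066 96 mid [ 0.0532 -0.0048] ext [0.0176 0.0172]
0.07 246 mid [ 0.0531 -0.0045] ext [0.0165 0.0164]
0.074 260 mid [ 0.0532 -0.0044] ext [0.0134 0.014 ]
0.078 278 mid [ 0.0531 -0.0051] ext [0.0096 0.0101]
ring (array([-0.0021, -0.0015]), np.float64(0.0229)) -0.0248
ring (array([-0.0023, -0.0015]), np.float64(0.0149)) -0.0248
at [ 0.476  -0.2478  0.1073] yang 5.94 tilt [ 7.e-04 -3.e-04 -1.e+00] delta [-0.0133 -0.0079 -0.0757] yaw None t 8.7 F [ 0.57 -0.32 -0.41] j [-0.48  0.4  -0.11  1.06  0.    0.99]
[(np.float64(0.027), np.int64(430)), (np.float64(0.043), np.int64(323)), (np.float64(0.059), np.int64(308)), (np.float64(0.028), np.int64(238)), (np.float64(0.044), np.int64(212)), (np.float64(0.06), np.int64(181)), (np.float64(0.026), np.int64(131)), (np.float64(0.08), np.int64(103)), (np.float64(0.058), np.int64(102))]
0.058 609 mid [ 0.0532 -0.0047] ext [0.024  0.0243]
0.07 257 mid [ 0.0531 -0.0045] ext [0.0165 0.0164]
ring (array([-0.0022, -0.0016]), np.float64(0.0229)) -0.0248
ring (array([-0.0022, -0.0015]), np.float64(0.0148)) -0.0247
```

Request:
jog_arm --deltas '[{"fingers": 0, "delta_pos": [0.09, -0.005, 0], "yaw": 0}, {"fingers": 0, "delta_pos": [0.1847, -0.0103, 0], "yaw": 0}, {"fingers": 0, "delta_pos": [0.1847, -0.0103, 0], "yaw": 0}, {"fingers": 0, "delta_pos": [0.1847, -0.0103, 0], "yaw": 0}, {"fingers": 0, "delta_pos": [0.1847, -0.0103, 0], "yaw": 0}, {"fingers": 0, "delta_pos": [0.1847, -0.0103, 0], "yaw": 0}, {"fingers": 0, "delta_pos": [0.1847, -0.0103, 0], "yaw": 0}, {"fingers": 0, "delta_pos": [0.1847, -0.0103, 0], "yaw": 0}]'

```text
clock: 9.55
eef_pos: [0.467, -0.1933, 0.1067]
tool_rot: [0.67, 0.743, -0.0, -0.0]
ft_force: [0.6, -0.3, -0.5]
grip_width: 0.0455
grasp_force: 62.1
```

Run:
```python
from h import *
# goal from meas at rest: p0 + 0.0554*u -0.0031*v
a=np.radians(5.94); v=np.array([np.cos(a),np.sin(a)]); u=np.array([-np.sin(a),np.cos(a)])
G=np.array([.476,-.2478])+.0554*u-.0031*v; print('goal',G)
plan(G[0],G[1],0.09)
c=snap('wrist','w6.png'); W=c['W']; o=bot.get_obs(); R=Ro.from_quat(o['tool_rot']).as_matrix()
T=(W-o['eef_pos'])@R
b=(np.hypot(T[...,0],T[...,1])<.013)&(W[...,2]>.065)&(W[...,2]<.095)
q=T[b]; print(len(q),(q.max(0)+q.min(0))/2,q.min(0),q.max(0)); plan(G[0],G[1],0.09)
```

```text
goal [ 0.46718347 -0.19301826]
at [ 0.467  -0.1933  0.1067] yang 5.9 tilt [-0. -0. -1.] delta [0.0009 0.0009 0.0558] yaw None t 9.55 F [ 0.56 -0.28 -0.45] j [-0.39  0.34 -0.2   1.03 -0.    1.08]
29 [ 0.00615759 -0.00117276  0.03935869] [ 0.0052806  -0.00583199  0.0371753 ] [0.00703459 0.00348647 0.04154208]
at [ 0.4669 -0.1932  0.1067] yang 5.91 tilt [-1.e-04  0.e+00 -1.e+00] delta [0.0006 0.0009 0.0557] yaw None t 9.6 F [ 0.42 -0.   -0.9 ] j [-0.39  0.34 -0.2   1.03 -0.    1.08]
```

View pics/w6.png

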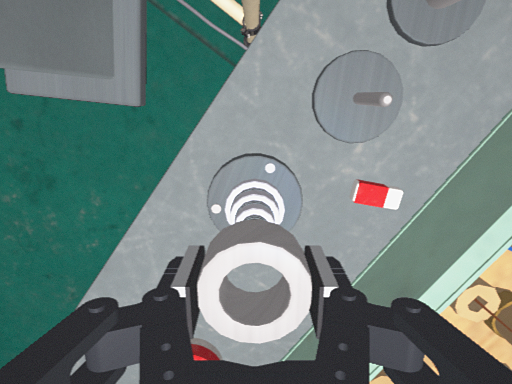

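The gauge and the held ring line up at column 254–255, and the TCP is within 0.3 mm of the goal. I'll lower to just above the top shoulder.

Request:
jog_arm --deltas '[{"fingers": 0, "delta_pos": [0.001, 0.001, 0.04], "yaw": 0}, {"fingers": 0, "delta_pos": [0.001, 0.001, 0.08], "yaw": 0}, {"fingers": 0, "delta_pos": [0.001, 0.001, 0.11], "yaw": 0}, {"fingers": 0, "delta_pos": [0.001, 0.001, 0.13], "yaw": 0}, {"fingers": 0, "delta_pos": [0.001, 0.001, 0.145], "yaw": 0}, {"fingers": 0, "delta_pos": [0.001, 0.001, 0.145], "yaw": 0}, {"fingers": 0, "delta_pos": [0.001, 0.001, 0.145], "yaw": 0}, {"fingers": 0, "delta_pos": [0.001, 0.001, 0.145], "yaw": 0}, {"fingers": 0, "delta_pos": [0.001, 0.001, 0.145], "yaw": 0}, {"fingers": 0, "delta_pos": [0.001, 0.001, 0.145], "yaw": 0}]'

```text
clock: 10.6
eef_pos: [0.4674, -0.1926, 0.0636]
tool_rot: [0.669, 0.743, 0.0, 0.0]
ft_force: [-0.0, 0.4, -0.7]
grip_width: 0.0463
grasp_force: 62.1
```

Run:
```python
from h import *
plan(.4672,-.1930,0.06)
```

```text
at [ 0.4674 -0.1926  0.0636] yang 5.94 tilt [ 6.e-04 -3.e-04 -1.e+00] delta [-0.0012 -0.001   0.0121] yaw None t 10.6 F [-0.02  0.37 -0.68] j [-0.39  0.39 -0.25  0.93 -0.    1.08]
```

Request:
jog_arm --deltas '[{"fingers": 0, "delta_pos": [-0.001, -0.001, 0.005], "yaw": 0}, {"fingers": 0, "delta_pos": [-0.001, -0.001, 0.01], "yaw": 0}, {"fingers": 0, "delta_pos": [-0.001, -0.001, 0.013], "yaw": 0}, {"fingers": 0, "delta_pos": [-0.001, -0.001, 0.015], "yaw": 0}, {"fingers": 0, "delta_pos": [-0.001, -0.001, 0.015], "yaw": 0}, {"fingers": 0, "delta_pos": [-0.001, -0.001, 0.015], "yaw": 0}]'

```text
clock: 11.2
eef_pos: [0.4669, -0.1929, 0.0588]
tool_rot: [0.67, 0.743, -0.0, -0.0]
ft_force: [0.5, -0.6, -0.9]
grip_width: 0.0456
grasp_force: 62.1
```

Request:
jog_arm --deltas '[{"fingers": 0, "delta_pos": [0, 0, 0.003], "yaw": 0}, {"fingers": 0, "delta_pos": [0, 0, 0.005], "yaw": 0}, {"fingers": 0, "delta_pos": [0, 0, 0.005], "yaw": 0}, {"fingers": 0, "delta_pos": [0, 0, 0.005], "yaw": 0}]'

```text
clock: 11.6
eef_pos: [0.4669, -0.1928, 0.0573]
tool_rot: [0.669, 0.743, 0.0, -0.0]
ft_force: [-0.3, 0.4, -0.7]
grip_width: 0.0459
grasp_force: 62.1
```

Request:
jog_arm --deltas '[{"fingers": 0, "delta_pos": [0, 0, 0.003], "yaw": 0}, {"fingers": 0, "delta_pos": [0, 0, 0.005], "yaw": 0}, {"fingers": 0, "delta_pos": [0, 0, 0.005], "yaw": 0}, {"fingers": 0, "delta_pos": [0, 0, 0.005], "yaw": 0}]'

```text
clock: 12.0
eef_pos: [0.4669, -0.1928, 0.0558]
tool_rot: [0.669, 0.743, -0.0, -0.0]
ft_force: [0.7, -1.3, -0.9]
grip_width: 0.0456
grasp_force: 62.1
```

Request:
jog_arm --deltas '[{"fingers": 0, "delta_pos": [0, 0, 0.006], "yaw": 0}, {"fingers": 0, "delta_pos": [0, 0, 0.012], "yaw": 0}, {"fingers": 0, "delta_pos": [0, 0, 0.018], "yaw": 0}, {"fingers": 0, "delta_pos": [0, 0, 0.024], "yaw": 0}, {"fingers": 0, "delta_pos": [0, 0, 0.03], "yaw": 0}, {"fingers": 0, "delta_pos": [0, 0, 0.03], "yaw": 0}, {"fingers": 0, "delta_pos": [0, 0, 0.03], "yaw": 0}]'

```text
clock: 12.7
eef_pos: [0.4669, -0.1928, 0.0467]
tool_rot: [0.669, 0.743, -0.0, -0.0]
ft_force: [-0.3, -0.6, -0.6]
grip_width: 0.0457
grasp_force: 62.1
```

Request:
jog_arm --deltas '[{"fingers": 0, "delta_pos": [0, 0, 0.003], "yaw": 0}, {"fingers": 0, "delta_pos": [0, 0, 0.004], "yaw": 0}, {"fingers": 0, "delta_pos": [0, 0, 0.004], "yaw": 0}]'

```text
clock: 13.0
eef_pos: [0.4669, -0.1928, 0.0456]
tool_rot: [0.67, 0.743, -0.0, -0.0]
ft_force: [0.2, -0.1, -0.7]
grip_width: 0.0458
grasp_force: 62.1
```

Request:
jog_arm --deltas '[{"fingers": 0, "delta_pos": [0, 0, 0.002], "yaw": 0}, {"fingers": 0, "delta_pos": [0, 0, 0.003], "yaw": 0}, {"fingers": 0, "delta_pos": [0, 0, 0.003], "yaw": 0}]'

```text
clock: 13.3
eef_pos: [0.467, -0.1929, 0.0448]
tool_rot: [0.67, 0.743, 0.0, 0.0]
ft_force: [-0.1, 0.3, -0.8]
grip_width: 0.0459
grasp_force: 62.1
```

Request:
jog_arm --deltas '[{"fingers": 0, "delta_pos": [0, 0, 0.002], "yaw": 0}, {"fingers": 0, "delta_pos": [0, 0, 0.002], "yaw": 0}, {"fingers": 0, "delta_pos": [0, 0, 0.002], "yaw": 0}]'

```text
clock: 13.6
eef_pos: [0.4671, -0.1929, 0.0444]
tool_rot: [0.669, 0.743, 0.0, 0.0]
ft_force: [-2.1, 0.6, 3.1]
grip_width: 0.0457
grasp_force: 62.5
```

Request:
jog_arm --deltas '[{"fingers": 0, "delta_pos": [0, 0, 0.002], "yaw": 0}, {"fingers": 0, "delta_pos": [0, 0, 0.002], "yaw": 0}, {"fingers": 0, "delta_pos": [0, 0, 0.002], "yaw": 0}]'

```text
clock: 13.9
eef_pos: [0.4672, -0.1929, 0.0441]
tool_rot: [0.669, 0.743, 0.0, 0.0]
ft_force: [-1.0, 1.1, 6.7]
grip_width: 0.0458
grasp_force: 62.9
```

Request:
jog_arm --deltas '[{"fingers": 0, "delta_pos": [0, 0, 0.0015], "yaw": 0}, {"fingers": 0, "delta_pos": [0, 0, 0.0015], "yaw": 0}, {"fingers": 0, "delta_pos": [0, 0, 0.0015], "yaw": 0}, {"fingers": 0, "delta_pos": [0, 0, 0.0015], "yaw": 0}, {"fingers": 0, "delta_pos": [0, 0, 0.0015], "yaw": 0}, {"fingers": 0, "delta_pos": [0, 0, 0.0015], "yaw": 0}, {"fingers": 0, "delta_pos": [0, 0, 0.0015], "yaw": 0}, {"fingers": 0, "delta_pos": [0, 0, 0.0015], "yaw": 0}]'

```text
clock: 14.7
eef_pos: [0.4672, -0.1929, 0.0439]
tool_rot: [0.67, 0.743, 0.0, 0.0]
ft_force: [-2.2, 1.0, 7.6]
grip_width: 0.0457
grasp_force: 63.1
```

Run:
```python
from h import *
plan(.467,-.193,.044)
c=snap('wrist'); W=c['W']; o=bot.get_obs(); R=Ro.from_quat(o['tool_rot']).as_matrix()
T=(W-o['eef_pos'])@R; g=cv2.cvtColor(c['image'],cv2.COLOR_RGB2GRAY)
m=((g>200)&(np.abs(T[...,2]+.0263)<.005)); m[:,:190]=0; m[:,318:]=0; m[:200]=0
P=W[m]; s=np.linalg.lstsq(np.c_[P[:,:2]-P[:,:2].mean(0),np.ones(len(P))],P[:,2],rcond=None)[0]
print('ring top plane slope',s,'centre',P.mean(0))
b=(np.hypot(T[...,0]+.002,T[...,1]+.0015)<.014)&(W[...,2]>.05); q=W[b]
print('axis in bore, tip z',np.percentile(q[:,2],[50,98]))
```

```text
at [ 0.4672 -0.1929  0.0439] yang 5.94 tilt [ 9.e-04 -3.e-04 -1.e+00] delta [-0.0002 -0.0007 -0.0003] yaw None t 14.7 F [-2.24  0.99  7.58] j [-0.39  0.41 -0.28  0.88  0.    1.08]
ring top plane slope [-0.00120851 -0.00146765  0.06887786] centre [ 0.46565365 -0.19366768  0.06887786]
axis in bore, tip z [0.07367569 0.12372366]
```

Request:
jog_arm --deltas '[{"fingers": 0, "delta_pos": [0, 0, 0.0015], "yaw": 0}, {"fingers": 0, "delta_pos": [0, 0, 0.0015], "yaw": 0}, {"fingers": 0, "delta_pos": [0, 0, 0.0015], "yaw": 0}, {"fingers": 0, "delta_pos": [0, 0, 0.0015], "yaw": 0}, {"fingers": 0, "delta_pos": [0, 0, 0.0015], "yaw": 0}, {"fingers": 0, "delta_pos": [0, 0, 0.0015], "yaw": 0}]'

```text
clock: 15.35
eef_pos: [0.4672, -0.193, 0.0437]
tool_rot: [0.669, 0.743, 0.0, 0.001]
ft_force: [-1.8, 1.5, 11.1]
grip_width: 0.0456
grasp_force: 63.3
```

The ring stopped on the middle shoulder (about 44 mm), square, with roughly 11 N for over half a second. I'll lift it straight off and head for the medium spindle.

Request:
jog_arm --deltas '[{"fingers": 0, "delta_pos": [0, 0, -0.01], "yaw": 0}, {"fingers": 0, "delta_pos": [0, 0, -0.03], "yaw": 0}, {"fingers": 0, "delta_pos": [0, 0, -0.06], "yaw": 0}, {"fingers": 0, "delta_pos": [0, 0, -0.1], "yaw": 0}, {"fingers": 0, "delta_pos": [0, 0, -0.15], "yaw": 0}, {"fingers": 0, "delta_pos": [0, 0, -0.25], "yaw": 0}, {"fingers": 0, "delta_pos": [0, 0, -0.35], "yaw": 0}, {"fingers": 0, "delta_pos": [0, 0, -0.4], "yaw": 0}, {"fingers": 0, "delta_pos": [0, 0, -0.4], "yaw": 0}]'

```text
clock: 16.25
eef_pos: [0.469, -0.1937, 0.1661]
tool_rot: [0.669, 0.743, 0.001, 0.003]
ft_force: [1.1, -0.5, -0.4]
grip_width: 0.0458
grasp_force: 62.2
```

Run:
```python
from h import *
c=snap('top'); W=c['W']
for n,(u,v) in dict(s1=(266,153),s2=(290,164),s3=(312,174)).items():
    w=W[v-9:v+10,u-9:u+10].reshape(-1,3); m=w[(w[:,2]>.005)&(w[:,2]<.014)]; print(n,cv2.minEnclosingCircle(m[:,:2].astype(np.float32)))
a=np.radians(-26)
# stand 60 mm short of s1 along -tool x, tool y at -26 deg
u=np.array([-np.sin(a),np.cos(a)]); G=np.array([.6055,.0285])-.06*u; print(G)
plan(G[0],G[1],.13,-26)
```

```text
s1 ((0.6066572070121765, 0.031558625400066376), 0.032573431730270386)
s2 ((0.5693574547767639, -0.042116716504096985), 0.03689514473080635)
s3 ((0.5364431142807007, -0.11593380570411682), 0.038165535777807236)
[ 0.57919773 -0.02542764]
at [ 0.4679 -0.1932  0.1642] yang 5.94 tilt [ 0.0032 -0.0013 -1.    ] delta [0.5181 0.4266 0.1143] yaw 0.7098625917071233 t 16.3 F [ 0.02 -0.23 -1.53] j [-0.39  0.29 -0.11  1.17 -0.    1.08]
```

Request:
jog_arm --deltas '[{"fingers": 0, "delta_pos": [0.518, 0.427, 0.06], "yaw": 0.71}, {"fingers": 0, "delta_pos": [0.518, 0.427, 0.06], "yaw": 0.71}, {"fingers": 0, "delta_pos": [0.518, 0.427, 0.06], "yaw": 0.71}, {"fingers": 0, "delta_pos": [0.518, 0.427, 0.06], "yaw": 0.71}, {"fingers": 0, "delta_pos": [0.518, 0.427, 0.06], "yaw": 0.71}, {"fingers": 0, "delta_pos": [0.518, 0.427, 0.06], "yaw": 0.71}, {"fingers": 0, "delta_pos": [0.518, 0.427, 0.06], "yaw": 0.71}, {"fingers": 0, "delta_pos": [0.518, 0.427, 0.06], "yaw": 0.71}, {"fingers": 0, "delta_pos": [0.518, 0.427, 0.06], "yaw": 0.71}]'

```text
clock: 17.2
eef_pos: [0.5776, -0.0265, 0.1447]
tool_rot: [0.849, 0.529, -0.0, 0.0]
ft_force: [-0.3, -0.7, -0.5]
grip_width: 0.0455
grasp_force: 62.1
```

```bash
cat > meas2.py <<'E'
from h import *
plan(0.6065,.0315,.07,-26)
c=snap('wrist','w7.png'); W=c['W']; o=bot.get_obs(); R=Ro.from_quat(o['tool_rot']).as_matrix()
T=(W-o['eef_pos'])@R; F=T[...,0]>.02
near=np.hypot(W[...,0]-.6065,W[...,1]-.031)<.036
q=T[near&F&(W[...,2]>.006)&(W[...,2]<.014)]; print('base mid',((q[:,:2].max(0)+q[:,:2].min(0))/2).round(4),np.ptp(q[:,:2],axis=0).round(4))
q=T[near&F&(W[...,2]>.025)]; zt=W[...,2][near&F].max(); print('post ztop',zt)
q=T[near&F&(W[...,2]>zt-.004)]; print('top mid',((q[:,:2].max(0)+q[:,:2].min(0))/2).round(4),np.ptp(q[:,:2],axis=0).round(4),len(q))
E
python3 meas2.py
```

```text
at [ 0.5776 -0.0265  0.1447] yang -26.12 tilt [-3.e-04 -3.e-04 -1.e+00] delta [0.2161 0.0015 0.249 ] yaw -0.002653485864621214 t 17.2 F [-0.29 -0.66 -0.49] j [-0.05  0.44  0.07  1.19 -0.    1.98]
base mid [0.0597 0.0011] [0.0604 0.0607]
post ztop 0.051357440536292986
top mid [0.0595 0.0005] [0.0135 0.0125] 261
```

View pics/w7.png

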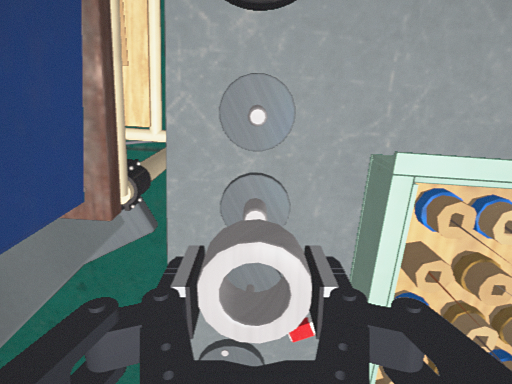

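The target spindle is at (258,112). Its post measures about 13.5 mm and tops out at 51 mm, so it is the medium one. I'll move over it and lower.

Request:
jog_arm --deltas '[{"fingers": 0, "delta_pos": [0.15, 0.006, 0], "yaw": 0}, {"fingers": 0, "delta_pos": [0.206, 0.0077, 0], "yaw": 0}, {"fingers": 0, "delta_pos": [0.206, 0.0077, 0], "yaw": 0}, {"fingers": 0, "delta_pos": [0.206, 0.0077, 0], "yaw": 0}, {"fingers": 0, "delta_pos": [0.206, 0.0077, 0.1], "yaw": 0}, {"fingers": 0, "delta_pos": [0.206, 0.0077, 0.2], "yaw": 0}, {"fingers": 0, "delta_pos": [0.206, 0.0077, 0.26], "yaw": 0}, {"fingers": 0, "delta_pos": [0.206, 0.0077, 0.32], "yaw": 0}, {"fingers": 0, "delta_pos": [0.206, 0.0077, 0.37], "yaw": 0}, {"fingers": 0, "delta_pos": [0.206, 0.0077, 0.4], "yaw": 0}, {"fingers": 0, "delta_pos": [0.206, 0.0077, 0.41], "yaw": 0}, {"fingers": 0, "delta_pos": [0.206, 0.0077, 0.41], "yaw": 0}]'

```text
clock: 18.45
eef_pos: [0.6072, 0.0289, 0.0216]
tool_rot: [0.848, 0.53, -0.0, -0.0]
ft_force: [0.6, 0.0, -1.4]
grip_width: 0.0454
grasp_force: 62.1
```

Run:
```python
from h import *
plan(.6053,.0288,.0122)
```

```text
at [0.6072 0.0289 0.0216] yang -26.05 tilt [-4.e-04 -2.e-04 -1.e+00] delta [-0.0031 -0.0056  0.0314] yaw None t 18.45 F [ 0.6   0.01 -1.4 ] j [ 0.05  0.61 -0.    0.96 -0.    2.07]
```

Request:
jog_arm --deltas '[{"fingers": 0, "delta_pos": [0, 0, 0.015], "yaw": 0}, {"fingers": 0, "delta_pos": [0, 0, 0.027], "yaw": 0}, {"fingers": 0, "delta_pos": [0, 0, 0.03], "yaw": 0}, {"fingers": 0, "delta_pos": [0, 0, 0.03], "yaw": 0}, {"fingers": 0, "delta_pos": [0, 0, 0.03], "yaw": 0}, {"fingers": 0, "delta_pos": [0, 0, 0.03], "yaw": 0}]'

```text
clock: 19.05
eef_pos: [0.6076, 0.0296, 0.0128]
tool_rot: [0.848, 0.53, 0.0, 0.0]
ft_force: [0.5, -1.0, -1.3]
grip_width: 0.0458
grasp_force: 62.1
```

Request:
jog_arm --deltas '[{"fingers": 0, "delta_pos": [0, 0, 0.004], "yaw": 0}, {"fingers": 0, "delta_pos": [0, 0, 0.004], "yaw": 0}, {"fingers": 0, "delta_pos": [0, 0, 0.004], "yaw": 0}]'

```text
clock: 19.35
eef_pos: [0.6074, 0.0295, 0.0113]
tool_rot: [0.848, 0.53, -0.0, -0.0]
ft_force: [-0.2, 0.2, -0.8]
grip_width: 0.0459
grasp_force: 62.1
```

Request:
jog_arm --deltas '[{"fingers": 0.7, "delta_pos": [0, 0, 0], "yaw": 0}, {"fingers": 0.9, "delta_pos": [0, 0, 0], "yaw": 0}, {"fingers": 0.9, "delta_pos": [0, 0, 0], "yaw": 0}, {"fingers": 0.9, "delta_pos": [0, 0, 0], "yaw": 0}, {"fingers": 0.9, "delta_pos": [0, 0, 0], "yaw": 0}, {"fingers": 0.9, "delta_pos": [0, 0, -0.03], "yaw": 0}, {"fingers": 0.9, "delta_pos": [0, 0, -0.1], "yaw": 0}, {"fingers": 0.9, "delta_pos": [0, 0, -0.25], "yaw": 0}, {"fingers": 0.9, "delta_pos": [0, 0, -0.4], "yaw": 0}, {"fingers": 0.9, "delta_pos": [0, 0, -0.5], "yaw": 0}, {"fingers": 0.9, "delta_pos": [0, 0, -0.5], "yaw": 0}]'

```text
clock: 20.45
eef_pos: [0.6111, 0.0297, 0.1685]
tool_rot: [0.848, 0.53, 0.005, 0.003]
ft_force: [-0.3, -0.1, -0.2]
grip_width: 0.0769
grasp_force: 0.0
```

Run:
```python
from h import *
c=snap('wrist'); W=c['W']
m=(np.hypot(W[...,0]-.6065,W[...,1]-.03)<.04)&(W[...,2]>.028)&(W[...,2]<.043); P=W[m]
print(len(P),cv2.minEnclosingCircle(P[:,:2].astype(np.float32)),'z',np.median(P[:,2]))
q=P[np.abs(P[:,2]-np.median(P[:,2]))<.003]; print('slope',np.linalg.lstsq(np.c_[q[:,:2]-q[:,:2].mean(0),np.ones(len(q))],q[:,2],rcond=None)[0])
cv2.imwrite('pics/w8.png',c['image'][:,:,::-1]); print(bot.get_obs()['eef_pos'],bot.get_obs()['grip_width'])
```

```text
1686 ((0.604910671710968, 0.027327891439199448), 0.024118728935718536) z 0.0352161940866635
slope [-0.0020152  -0.00362287  0.03517703]
[0.60958514 0.02961916 0.16549179] 0.07703558835771612
```

View pics/w8.png

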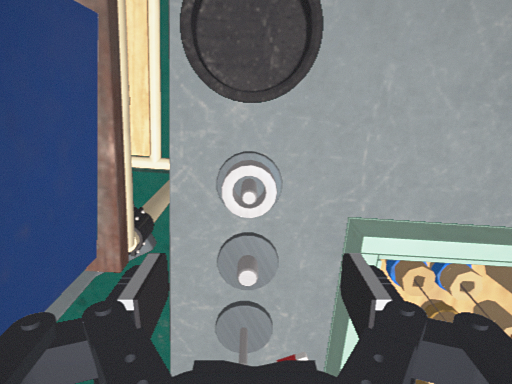

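The ring lies flat on the medium spindle at (249,192), with its top at 35 mm and a slope below 0.005. The gripper is clear of everything, so I'll hand the job in.

```bash
python3 -c "
from workcell import bot
print(bot.job_done())"
```

```text
the job is handed in; nothing more can be done
None
```

I handed the job in: the ring stopped on the gauge's middle shoulder, was pressed square at about 11 N, and now lies flat on the medium spindle; no verdict came back.

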